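# Show the flagged sample tube to the inspection camera

### The arm

A 6-joint arm with a two-finger parallel gripper is mounted at the origin on the work surface. World frame = base frame: x ahead of the robot, y to its left, z up, the work surface at z = 0. Lengths are in m, angles in rad, forces in N, time in s.
With the tool pointing down it reaches from about 0.3 to 0.75 m from the base axis. Payload 8.5 kg.
Tool frame: the origin (TCP) lies on the mounting face of the last link; the fingertips stand ahead of it and the grasp point (between the pads) lies 155 mm ahead of it (manip.nose_length is the x of the fingertips in the tool frame, in m); x points along the fingers, y is the direction in which the jaws open and shut, and the axes are right-handed (so a half turn about x gives the same grasp; the last joint's range is limited). The gripper opens to 85 mm and grips with 20 to 120 N. Pads are 22 mm wide; open, the fingers measure 114 mm over their backs; the gripper's body (76 mm by 85 mm) begins 54 mm behind the grasp point. The pads swing forward as they close: fully open they stand 13 mm farther back than shut.
Start: joints at [1.035, 0.381, 1.297, -0, 1.464, -0.215], TCP at [0.173, 0.522, 0.405] pointing down, gripper open.
Joint ranges: [-3.11, 3.11], [-0.89, 2.33], [0.22, 2.48], [-1.42, 4.56], [0.17, 2.85], [-2.88, 2.88]. Speed limits (rad/s): [2.39, 2.39, 3.14, 3.14, 3.14, 3.14].

### API

Orientations are given as a unit quaternion [x, y, z, w].
In Python, from workcell import manip gives the robot as it stands. The module is installed in compiled form; this text tells all that it offers.
- The arm moves only by the tool carry_out, never from a script. Its argument "moves" is a list that holds one entry, the list of rows, each a list of 4 numbers: the shift along the tool's x, y, z in cm, then the turn about the tool's x in degrees. In form: [[[dx, dy, dz, twist], ...]]. A call has 1 to 12 rows; each row shifts and turns the commanded pose from where the row before left it, along the tool's axes as they then stand; what a row does not reach is not made up. A row lasts 1/10 s, in which the tool goes at most 50 mm and 8.59 degrees, less where a joint would pass 70% of its speed; a pose out of reach is approached as far as the arm can. A call with a gripper value outside its range is refused whole. "claw" is the finger opening in cm, from 0 to 8.54, set as the call begins (left out, the last holds). The fingers move at their own pace and stop on an object; "grip_force" is the grip in N (left out, the last holds). Time passes only in rows, so rows that do not move let the fingers close. It gives the time, the measured TCP pose, the force and the opening at its end, in the units of the state.
- manip.get_obs(): the state, without advancing time (a new reading comes with each control period).
- manip.capture(name): name is "scene" or "top"; returns a dict with "frame" (420x560x3 uint8, blue, green, red), "fx", "fy", "cx", "cy" (pixels), "R" (3x3) and "t" (3): a world point X has camera coordinates R X + t. Camera axes: x right, y down, z forward; pixel columns grow to the right and rows downward; lengths in m; the calibration is good to about 2 mm. A picture is of the moment at which its call begins. There is no depth.
- manip.job_done(): hands the job in, once; it reports no verdict.
The state is a dict: "time_s": time; "joint_pos": joint angles; "joint_vel": joint speeds; "joint_efforts": joint torques, N m; "eef_pos": TCP position; "tool_rot": TCP orientation; "contact_force": force on the tool from outside, world axes, zero at the start; "moment": the same for the moment, N m; "gripper_width": finger opening in m.
Only numpy, scipy, OpenCV 4.12 (cv2) and the standard library are available. Lean on these libraries where they do the work, as an engineer would, in place of code of your own. Each camera call takes 0.05 s, during which the arm holds its last target.

### The job

The yellow flag on the rack stands beside the sample tube that is due for inspection: pick that tube out of the rack and hold it up in the air for the inspection camera, cap end up, with the middle of its label 12 cm straight out from the lens and the tube square to the camera's line of sight (no sideways lean; it leans back from upright by as much as the camera looks down). Finish while still holding it there, still, gripped only by the robot. Leave the other tubes in the rack, and do not disturb the camera or the other things on the bench.

Things in the scene. Friction and masses are not known exactly. Their poses are not given: they have to be found in the camera images.
- rack: blue fixed tube rack, 84 (x) by 250 (y) mm, 70 high, four 31 mm holes in a row along y: places 0 to 3 at y = -87, -29, 29, 87 mm, x = 0. Origin: centre of its underside. Tubes stand on its floor, 5 mm up, caps 28 mm clear of its top; they come out straight up. Along the +x edge of its top stand four 21 mm tall flags, one beside each place, 42 mm from the hole centre: three grey, one yellow
- due_mark (a point): the yellow flag (26 mm wide, 21 mm tall), point 10 mm above the rack's top; it stands beside the tube that is due, at the same y in the rack's frame, and is fixed. The three flags beside the other places are grey
- tube0_mid (a point): sealed sample tube in rack place 0, like the other three: 115 mm long, amber body 29 mm in diameter, pointed foot, white label band round its middle, blue cap 34 mm in diameter (white disc on top) over the top 22 mm; about 60 g. This point: centre of the tube and label, half-way along; the cap's centre is 46 mm above it. z runs along the tube towards the cap
- tube1_mid (a point): sealed sample tube in rack place 1, like the other three: 115 mm long, amber body 29 mm in diameter, pointed foot, white label band round its middle, blue cap 34 mm in diameter (white disc on top) over the top 22 mm; about 60 g. This point: centre of the tube and label, half-way along; the cap's centre is 46 mm above it. z runs along the tube towards the cap
- tube2_mid (a point): sealed sample tube in rack place 2, like the other three: 115 mm long, amber body 29 mm in diameter, pointed foot, white label band round its middle, blue cap 34 mm in diameter (white disc on top) over the top 22 mm; about 60 g. This point: centre of the tube and label, half-way along; the cap's centre is 46 mm above it. z runs along the tube towards the cap
- tube3_mid (a point): sealed sample tube in rack place 3, like the other three: 115 mm long, amber body 29 mm in diameter, pointed foot, white label band round its middle, blue cap 34 mm in diameter (white disc on top) over the top 22 mm; about 60 g. This point: centre of the tube and label, half-way along; the cap's centre is 46 mm above it. z runs along the tube towards the cap
- stand: fixed stand of the inspection camera: base plate 130 mm square, 12 mm thick, a 25 mm steel post and a fork that carries the camera head on a level hinge 270 mm above the bench (100 mm wide in all). Origin: on the post's axis, on the bench; its -x is the horizontal direction in which the camera looks
- head (a joint): downward tilt of the camera head on its stiff hinge: 0 looks level, positive looks down (rad); at the start between 0.2 and 0.6. It is not to be moved
- lens (a point): centre of the front glass of the camera (white housing 70 x 56 x 50 mm, black barrel with a white ring light 52 mm across), 60 mm in front of the hinge axis. Its -x is the line of sight, y is level
- view_point (a point): point in the air 120 mm straight in front of the lens glass, where the middle of the label must be held. Its -x is the line of sight (away from the lens), y is level, z is the direction in which the tube must point (foot to cap): upright, leaning back from the camera by the tilt of the head
- bottle: bystander: white plastic bottle, red cap, 52 mm in diameter, 100 mm tall; origin at the centre of its underside
- beaker: bystander: open white ceramic beaker, 64 mm across the rim, 65 mm tall; origin at the centre of its underside
- tipbox: bystander: box of green plastic with a clear lid, 80 x 110 mm, 65 mm tall; origin at the centre of its underside
Mind the look-alikes: they are no part of the job. What is shaped like the part that bears tube1_mid but green is not meant.

How it is judged:
On the way:
1. the tube beside the yellow flag is lifted clear of the rack in the gripper (((y of due_mark in the frame of rack between -0.107 and -0.067 m and z of tube0_mid in the frame of rack above 0.13 m and contact force between tube0 and the fingers above 1 N) or (y of due_mark in the frame of rack between -0.049 and -0.009 m and z of tube1_mid in the frame of rack above 0.13 m and contact force between tube1 and the fingers above 1 N) or (y of due_mark in the frame of rack between 0.009 and 0.049 m and z of tube2_mid in the frame of rack above 0.13 m and contact force between tube2 and the fingers above 1 N) or (y of due_mark in the frame of rack between 0.067 and 0.107 m and z of tube3_mid in the frame of rack above 0.13 m and contact force between tube3 and the fingers above 1 N))), for 0.1 s.
At the end, for the whole second after the job is handed in: Fingers alone hold the flagged tube at rest in the air, cap up, its centre within 15 mm of the point 120 mm in front of the lens, its axis within 0.2 rad of square to the line of sight without sideways lean; other tubes within 15 mm of their start, camera head 8 mm, other things 20 mm (((y of due_mark in the frame of rack between -0.107 and -0.067 m and distance between tube0_mid and view_point below 0.015 m and angle between the z axis of tube0_mid and the z axis of view_point, either way round below 0.2 rad and angle between tube0_mid's own z axis and vertical below 1.2 rad and height (world z) of tube0_mid above 0.13 m and contact force between tube0 and the fingers above 1 N and contact force between tube0 and stand below 0.2 N and linear speed of tube0 below 0.03 m/s and distance of each of tube1_mid, tube2_mid, tube3_mid from where it was at the start of the episode below 0.015 m) or (y of due_mark in the frame of rack between -0.049 and -0.009 m and distance between tube1_mid and view_point below 0.015 m and angle between the z axis of tube1_mid and the z axis of view_point, either way round below 0.2 rad and angle between tube1_mid's own z axis and vertical below 1.2 rad and height (world z) of tube1_mid above 0.13 m and contact force between tube1 and the fingers above 1 N and contact force between tube1 and stand below 0.2 N and linear speed of tube1 below 0.03 m/s and distance of each of tube0_mid, tube2_mid, tube3_mid from where it was at the start of the episode below 0.015 m) or (y of due_mark in the frame of rack between 0.009 and 0.049 m and distance between tube2_mid and view_point below 0.015 m and angle between the z axis of tube2_mid and the z axis of view_point, either way round below 0.2 rad and angle between tube2_mid's own z axis and vertical below 1.2 rad and height (world z) of tube2_mid above 0.13 m and contact force between tube2 and the fingers above 1 N and contact force between tube2 and stand below 0.2 N and linear speed of tube2 below 0.03 m/s and distance of each of tube0_mid, tube1_mid, tube3_mid from where it was at the start of the episode below 0.015 m) or (y of due_mark in the frame of rack between 0.067 and 0.107 m and distance between tube3_mid and view_point below 0.015 m and angle between the z axis of tube3_mid and the z axis of view_point, either way round below 0.2 rad and angle between tube3_mid's own z axis and vertical below 1.2 rad and height (world z) of tube3_mid above 0.13 m and contact force between tube3 and the fingers above 1 N and contact force between tube3 and stand below 0.2 N and linear speed of tube3 below 0.03 m/s and distance of each of tube0_mid, tube1_mid, tube2_mid from where it was at the start of the episode below 0.015 m)) and distance of lens from where it was at the start of the episode below 0.008 m and distance of each of bottle, beaker, tipbox from where it was at the start of the episode below 0.02 m); the arm keeps its last pose, push and grip.
It fails at once if a tube that is not the flagged one is moved by more than 15 mm ((not (y of due_mark in the frame of rack between -0.107 and -0.067 m) and distance of tube0_mid from where it was at the start of the episode above 0.015 m) or (not (y of due_mark in the frame of rack between -0.049 and -0.009 m) and distance of tube1_mid from where it was at the start of the episode above 0.015 m) or (not (y of due_mark in the frame of rack between 0.009 and 0.049 m) and distance of tube2_mid from where it was at the start of the episode above 0.015 m) or (not (y of due_mark in the frame of rack between 0.067 and 0.107 m) and distance of tube3_mid from where it was at the start of the episode above 0.015 m)).
It fails at once if the camera head is knocked (moved more than 8 mm) (distance of lens from where it was at the start of the episode above 0.008 m).
It fails at once if the bottle, the beaker or the tip box is moved by more than 20 mm (distance of any of bottle, beaker, tipbox from where it was at the start of the episode above 0.02 m).
It also fails if it takes over 32 s, if anything falls off the work surface, if the arm or the gripper's body presses on something with over 40 N, if the wrist force passes 120 N, or if a joint passes its speed limit or range.

## Working session

There is one attempt and no reset: what is moved stays moved. The work goes in short steps, Python scripts to look and compute and a tool call to move; the robot and the scene stay as the last step left them, time stands still between calls to the robot, and variables do not carry over. Pictures are saved under pics/ and viewed, and the job is handed in when it is done.

Besides the shell and the picture viewer there is one more tool, called after "Call:" as name(argument=value, ...) on one line, values as JSON. carry_out: Moves the arm, as the interface text tells. Its arguments: {"type":"object","properties":{"moves":{"type":"array","items":{"type":"array","items":{"type":"array","items":{"type":"number"}}}},"claw":{"type":"number"},"grip_force":{"type":"number"}},"required":["moves"]}

```bash
mkdir -p pics
python3 - <<'E'
from workcell import manip
import cv2,numpy as np,pickle
print(manip.get_obs()); print(manip.nose_length)
for n in("scene","top"):
    c=manip.capture(n); pickle.dump(c,open(f"{n}0.pkl","wb")); cv2.imwrite(f"pics/{n}0.png",c["frame"])
    print(n,c["fx"],c["fy"],c["cx"],c["cy"],np.round(c["R"],4).tolist(),np.round(c["t"],4), -np.array(c["R"]).T@c["t"])
E
```

```text
{'time_s': 0.0, 'joint_pos': array([ 1.03469896e+00,  3.81183439e-01,  1.29823650e+00,  3.44295957e-05,
        1.46361058e+00, -2.15289516e-01]), 'joint_vel': array([ 0.00122151, -0.00082534, -0.00157833, -0.00071257, -0.00013314,
       -0.00047074]), 'joint_efforts': array([ 2.16464246e-04, -4.48463881e+01, -2.31275207e+01, -1.48988752e-04,
        4.79770184e-03, -1.45469591e-05]), 'eef_pos': array([0.17340437, 0.52190301, 0.40412653]), 'tool_rot': array([ 0.11246974,  0.69822694, -0.11340668,  0.69783137]), 'contact_force': array([0.17309598, 0.59569696, 0.09319319]), 'moment': array([-0.02183953,  0.01905267,  0.03124736]), 'gripper_width': 0.08534780917258616}
0.1734
scene 414.12119429859973 414.12119429859973 281.5767358207278 211.91242143602244 [[-0.515, 0.8572, -0.0007], [0.6555, 0.3933, -0.6447], [-0.5523, -0.3325, -0.7644]] [ 0.2844 -0.24    1.2911] [1.01694149 0.27990298 0.83242895]
top 511.83919834049067 511.83919834049067 280.22730678972005 220.63169329039076 [[-0.0224, -0.9997, 0.0003], [-0.9888, 0.0221, -0.1475], [0.1474, -0.0036, -0.9891]] [0.0286 0.5678 1.3254] [0.36663715 0.02079661 1.39465942]
```

View pics/scene0.png

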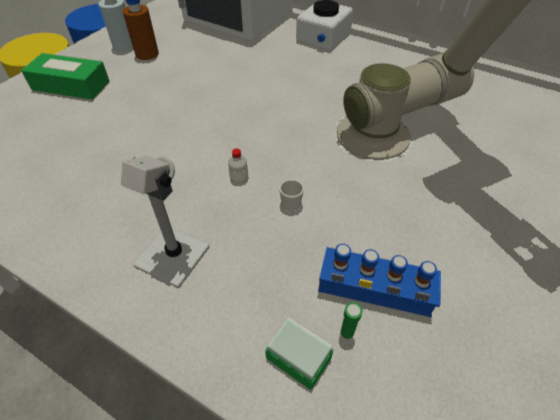

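View pics/top0.png

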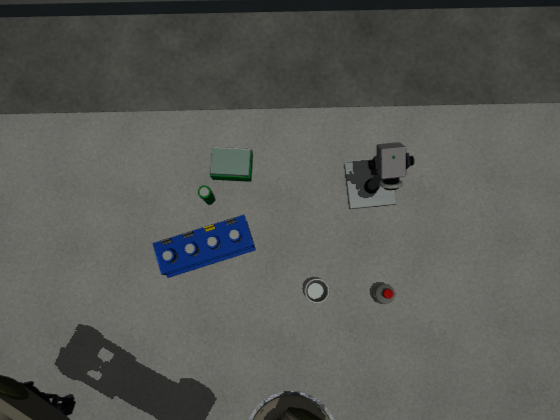

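Run:
```python
import cv2,pickle,numpy as np
s=pickle.load(open("scene0.pkl","rb"))["frame"];t=pickle.load(open("top0.pkl","rb"))["frame"]
def crop(im,x,y,w,h,k): return cv2.resize(im[y:y+h,x:x+w],None,fx=k,fy=k,interpolation=cv2.INTER_CUBIC)
a=crop(s,110,140,100,75,4);b=crop(s,310,235,140,85,4)
c=crop(t,335,130,100,75,4);d=crop(t,145,205,140,85,4)
def pad(i):
    o=np.zeros((340,560,3),np.uint8);o[:i.shape[0],:i.shape[1]]=i;return o
cv2.imwrite("pics/crA.png",cv2.resize(np.vstack([np.hstack([pad(a)[:300,:400],pad(c)[:300,:400]])]),(800,300)))
cv2.imwrite("pics/crB.png",np.vstack([b,d])[:680] if 0 else cv2.resize(np.vstack([b,d]),None,fx=.85,fy=.85))
```

```text
(no output)
```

View pics/crA.png

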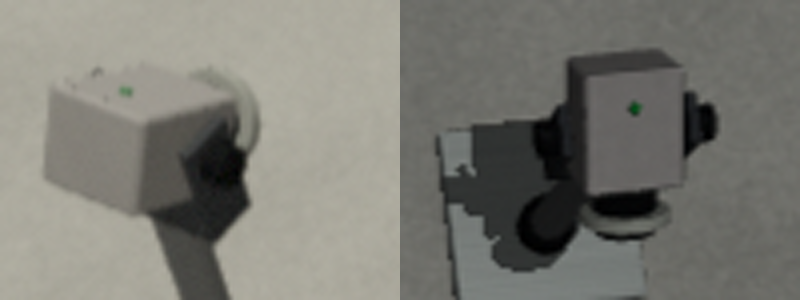

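View pics/crB.png

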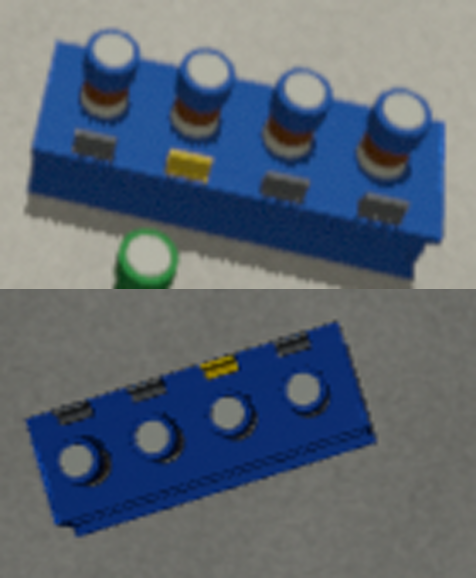

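```bash
cat > h.py <<'E'
import cv2,pickle,numpy as np
C={n:pickle.load(open(f"{n}0.pkl","rb")) for n in("scene","top")}
def ray(n,p):
    c=C[n];R=np.array(c["R"]);o=-R.T@c["t"]
    d=R.T@np.array([(p[0]-c["cx"])/c["fx"],(p[1]-c["cy"])/c["fy"],1.]);return o,d/np.linalg.norm(d)
def onz(n,p,z):
    o,d=ray(n,p);return o+d*(z-o[2])/d[2]
def tri(ps,pt):
    o1,d1=ray("scene",ps);o2,d2=ray("top",pt)
    s=np.linalg.lstsq(np.c_[d1,-d2],o2-o1,rcond=None)[0]
    a,b=o1+s[0]*d1,o2+s[1]*d2;return (a+b)/2,np.linalg.norm(a-b)
def proj(n,X):
    c=C[n];q=np.array(c["R"])@X+c["t"];return np.array([c["cx"]+c["fx"]*q[0]/q[2],c["cy"]+c["fy"]*q[1]/q[2]])
E
python3 - <<'E'
from h import *
np.set_printoptions(precision=4,suppress=True)
for n,(x,y,w,h) in dict(scene=(310,235,140,85),top=(145,205,140,85)).items():
    im=C[n]["frame"][y:y+h,x:x+w];hsv=cv2.cvtColor(im,cv2.COLOR_BGR2HSV)
    blue=cv2.inRange(hsv,(105,120,20),(130,255,255))
    cs,_=cv2.findContours(blue,cv2.RETR_EXTERNAL,cv2.CHAIN_APPROX_NONE)
    big=max(cs,key=cv2.contourArea);fill=np.zeros_like(blue);cv2.drawContours(fill,[big],-1,255,-1)
    wh=cv2.inRange(hsv,(0,0,70),(180,70,255))&fill
    k,l,st,ce=cv2.connectedComponentsWithStats(wh)
    for i in range(1,k):
        if st[i,4]>15: p=ce[i]+(x,y);print(n,p,st[i,4],onz(n,p,.12))
    ye=cv2.inRange(hsv,(18,130,60),(35,255,255));m=cv2.moments(ye,True);p=np.array([m["m10"],m["m01"]])/m["m00"]+(x,y);print("yellow",p,m["m00"],onz(n,p,.08))
for n,(x,y,w,h) in dict(scene=(115,145,65,60),top=(365,135,60,60)).items():
    cv2.imwrite(f"pics/head_{n}.png",cv2.resize(C[n]["frame"][y:y+h,x:x+w],None,fx=10,fy=10,interpolation=cv2.INTER_CUBIC))
cv2.imwrite("pics/base.png",np.hstack([cv2.resize(C["scene"]["frame"][225:285,130:210],None,fx=5,fy=5),cv2.resize(C["top"]["frame"][155:215,340:400],None,fx=5,fy=5)]))
E
```

```text
scene [339.7857 266.381 ] 42 [0.5652 0.1454 0.12  ]
scene [366.2174 271.8043] 46 [0.5495 0.1965 0.12  ]
scene [393.  277.6] 45 [0.5346 0.2474 0.12  ]
scene [337.381  274.7619] 21 [0.5855 0.1499 0.12  ]
scene [420.5333 283.4667] 45 [0.5193 0.2987 0.12  ]
scene [394.4  287.15] 20 [0.5535 0.2577 0.12  ]
scene [423.5455 293.6818] 22 [0.5381 0.3111 0.12  ]
yellow [365.12 283.4 ] 75.0 [0.5504 0.2011 0.08  ]
top [233.8788 233.9697] 66 [0.5254 0.1332 0.12  ]
top [211.5507 241.0435] 69 [0.5088 0.1892 0.12  ]
top [189.0896 248.0896] 67 [0.4924 0.2453 0.12  ]
top [167. 255.] 67 [0.4764 0.3003 0.12  ]
yellow [209.1087 227.4348] 46.0 [0.5489 0.2007 0.08  ]
```

View pics/head_scene.png

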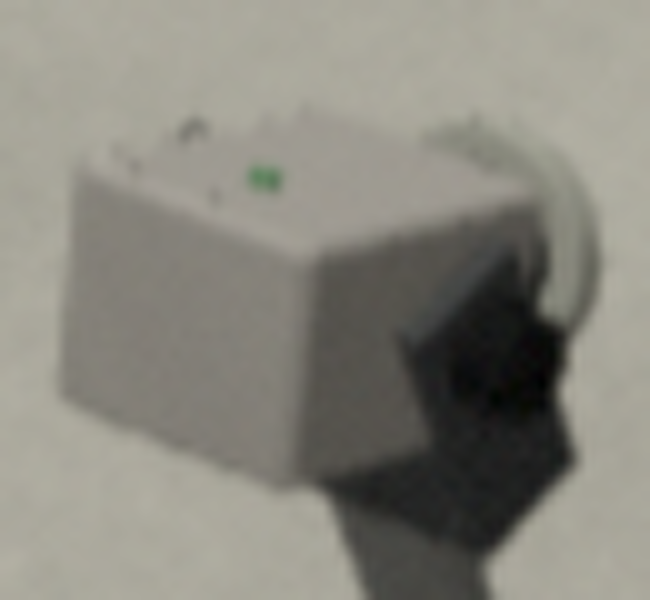

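View pics/head_top.png

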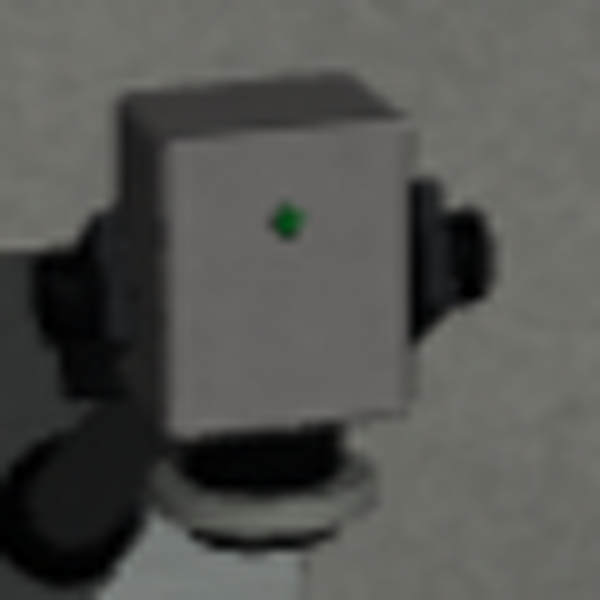

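View pics/base.png

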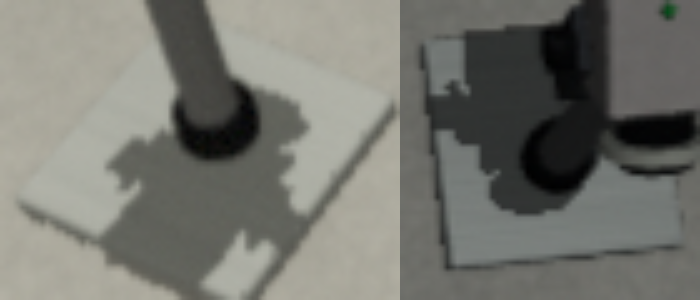

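Run:
```python
from h import *
np.set_printoptions(precision=4,suppress=True)
im=C["scene"]["frame"][235:320,310:450];hsv=cv2.cvtColor(im,cv2.COLOR_BGR2HSV)
for p in [(342.9,249.7),(370,256.5),(398.2,263.2),(427.6,268.2)]: print("disc",onz("scene",p,.12))
# head corners (px = crop/10+offset)
S=lambda x,y:(115-.45+x/10,145-.45+y/10);T=lambda x,y:(365-.45+x/10,135-.45+y/10)
prs=dict(backL=((80,170),(410,125)),backR=((310,258),(165,140)),frontR=((528,195),(170,435)),dot=((265,179),(287,220)),ringtop=None)
P={}
for k,v in prs.items():
    if v: P[k],e=tri(S(*v[0]),T(*v[1]));print(k,P[k],"gap",e)
print("len",np.linalg.norm(P["backL"]-P["backR"]),np.linalg.norm(P["frontR"]-P["backR"]))
d=P["frontR"]-P["backR"];print("tilt",np.arctan2(-d[2],np.hypot(*d[:2])),"yaw",np.arctan2(d[1],d[0]), "w yaw",np.arctan2(*(P["backL"]-P["backR"])[:2][::-1]))
# base plate corners, top crop /5+(340,155); scene /5+(130,225)
t=lambda x,y:onz("top",(340-.4+(x-400)/5,155-.4+y/5),.012)
s=lambda x,y:onz("scene",(130-.4+x/5,225-.4+y/5),.012)
print("top plate",t(425,40),t(447,265),t(682,245),"post foot ring",t(557,155))
print("scene plate",s(17,200),s(392,103),s(225,22), "collar",s(213,118))
print("hinge top", onz("top",T(265,265),.27))
```

```text
disc [0.5248 0.1331 0.12  ]
disc [0.5115 0.1884 0.12  ]
disc [0.4971 0.2441 0.12  ]
disc [0.4779 0.2993 0.12  ]
backL [ 0.6854 -0.2615  0.309 ] gap 0.00026241877685585286
backR [ 0.6825 -0.207   0.3113] gap 4.596393323144866e-05
frontR [ 0.6253 -0.213   0.2773] gap 0.002957900482981425
dot [ 0.6662 -0.2349  0.3041] gap 0.0011555480799416342
len 0.05458811089423097 0.06678744500627787
tilt 0.5329530093129528 yaw -3.037058682787189 w yaw -1.5164659145389416
top plate [ 0.7317 -0.1667  0.012 ] [ 0.6046 -0.1735  0.012 ] [ 0.6129 -0.303   0.012 ] post foot ring [ 0.6649 -0.2368  0.012 ]
scene plate [ 0.7414 -0.2921  0.012 ] [ 0.6066 -0.1757  0.012 ] [ 0.61   -0.2779  0.012 ] collar [ 0.6582 -0.2443  0.012 ]
hinge top [ 0.6649 -0.2368  0.27  ]
```

Run:
```python
from h import *
np.set_printoptions(precision=2,suppress=True)
th=.06;H=np.array([.666,-.237,.27]);ex=np.array([np.cos(th),np.sin(th),0]);ey=np.array([-np.sin(th),np.cos(th),0]);ez=np.array([0,0,1.])
for tau in(.43,.48,.53,.58):
    X=np.cos(tau)*ex+np.sin(tau)*ez;Z=-np.sin(tau)*ex+np.cos(tau)*ez
    print("tau",tau)
    for nm,(a,b,c) in dict(backL=(.035,-.028,.025),backR=(.035,.028,.025),frontR=(-.035,.028,.025),frontL=(-.035,-.028,.025),bbotL=(.035,-.028,-.025),bbotR=(.035,.028,-.025),lens=(-.06,0,0),rR=(-.06,.026,0),rL=(-.06,-.026,0)).items():
        p=H+a*X+b*ey+c*Z
        print(nm,(proj("scene",p)-(115-.45,145-.45))*10,(proj("top",p)-(365-.45,135-.45))*10)
```

```text
tau 0.43
backL [ 60.64 184.28] [417.52 110.73]
backR [299.95 283.06] [164.   131.03]
frontR [551.3  186.44] [170.23 443.66]
frontL [323.95  96.67] [419.41 423.52]
bbotL [ 56.75 427.28] [358.33  81.01]
bbotR [288.87 528.42] [115.16 100.46]
lens [511.64 225.26] [269.21 519.03]
rR [614.78 266.49] [156.53 528.16]
rL [410.38 184.78] [381.83 509.91]
tau 0.48
backL [ 66.01 173.94] [419.68 117.69]
backR [305.35 272.45] [165.87 138.01]
frontR [554.67 193.33] [168.54 447.37]
frontL [327.76 103.62] [417.29 427.26]
bbotL [ 52.13 420.75] [360.3   76.75]
bbotR [284.7  521.99] [116.72  96.23]
lens [510.46 238.81] [266.03 515.94]
rR [613.43 280.1 ] [153.62 525.05]
rL [409.36 198.27] [378.38 506.84]
tau 0.53
backL [ 71.72 163.83] [421.77 125.  ]
backR [311.05 262.07] [167.69 145.35]
frontR [557.71 200.58] [166.8  450.61]
frontL [331.23 110.91] [415.09 430.54]
bbotL [ 47.85 413.78] [362.35  72.91]
bbotR [280.86 515.1 ] [118.34  92.42]
lens [508.8  252.47] [262.87 512.24]
rR [611.61 293.84] [150.73 521.32]
rL [407.85 211.86] [374.95 503.16]
tau 0.58
backL [ 77.73 153.98] [423.77 132.64]
backR [317.04 251.94] [169.44 153.02]
frontR [560.41 208.16] [165.   453.39]
frontL [334.34 118.53] [412.84 433.35]
bbotL [ 43.92 406.37] [364.48  69.49]
bbotR [277.38 507.76] [120.02  89.04]
lens [506.67 266.23] [259.72 507.93]
rR [609.33 307.67] [147.84 516.99]
rL [405.87 225.54] [371.54 498.87]
```

Call:
carry_out(moves=[[[0,-1,2,0],[0,-1.8,3.5,0],[0,-1.8,3.6,0],[0,-1.8,3.6,0],[0,-1.8,3.6,0],[0,-1.8,3.6,0],[0,-1.8,3.6,0],[0,-1.8,3.6,0],[0,-1.8,3.6,0],[0,-1.8,3.6,0],[0,-1.8,3.6,0],[0,-1.8,3.6,0]]], claw=5.2, grip_force=40)

```text
time_s: 1.3
eef_pos: [0.5026, 0.1923, 0.4045]
tool_rot: [0.113, 0.698, -0.113, 0.698]
contact_force: [1.4, 0.8, 1.2]
gripper_width: 0.0523
```

```bash
cat > st.py <<'E'
from workcell import manip
import numpy as np,sys
from scipy.spatial.transform import Rotation as Ro
np.set_printoptions(precision=4,suppress=True)
def st(target=None,yaw=None):
    o=manip.get_obs();R=Ro.from_quat(o["tool_rot"]).as_matrix();p=o["eef_pos"]
    y=np.arctan2(R[1,1],R[0,1])
    print("t",o["time_s"],"p",p,"xaxis",R[:,0],"yawY",round(y,4),"w",round(o["gripper_width"],4),"F",o["contact_force"],"q6",round(o["joint_pos"][5],3))
    if target is not None: print("tool cm",100*R.T@(np.array(target)-p))
    if yaw is not None: print("twist deg",-np.degrees(yaw-y))
if __name__=="__main__":
    a=[float(v) for v in sys.argv[1:]]
    st(a[:3] if len(a)>=3 else None,a[3] if len(a)>3 else None)
E
python3 st.py .509 .189 .264 .285
```

```text
t 1.3 p [0.5026 0.1923 0.4045] xaxis [-0.0007 -0.     -1.    ] yawY 1.2498 w 0.0523 F [1.3959 0.836  1.1759] q6 -1.105
tool cm [14.045  -0.1062  0.7166]
twist deg 55.28166287886488
```

Call:
carry_out(moves=[[[0,-0.1,0.7,0],[0,0,0,7.9],[0,0,0,7.9],[0,0,0,7.9],[0,0,0,7.9],[0,0,0,7.9],[0,0,0,7.9],[0,0,0,7.9],[2,0,0,0],[2,0,0,0],[0,0,0,0]]])

```text
time_s: 2.4
eef_pos: [0.5073, 0.191, 0.3624]
tool_rot: [0.422, 0.567, -0.425, 0.565]
contact_force: [0.1, 0.1, 0.2]
gripper_width: 0.0522
```

```bash
python3 st.py .509 .189 .264 .285
python3 - <<'E'
from workcell import manip
import cv2
for n,(x,y,w,h) in dict(scene=(290,120,200,190),top=(130,170,200,190)).items():
    c=manip.capture(n)["frame"];cv2.imwrite(f"pics/{n}1.png",cv2.resize(c[y:y+h,x:x+w],None,fx=3,fy=3))
E
```

```text
t 2.4 p [0.5073 0.191  0.3624] xaxis [-0.0055 -0.0006 -1.    ] yawY 0.2854 w 0.0522 F [0.0833 0.1041 0.2176] q6 -0.144
tool cm [9.8383 0.1597 0.244 ]
twist deg 0.02032162983033844
```

View pics/scene1.png

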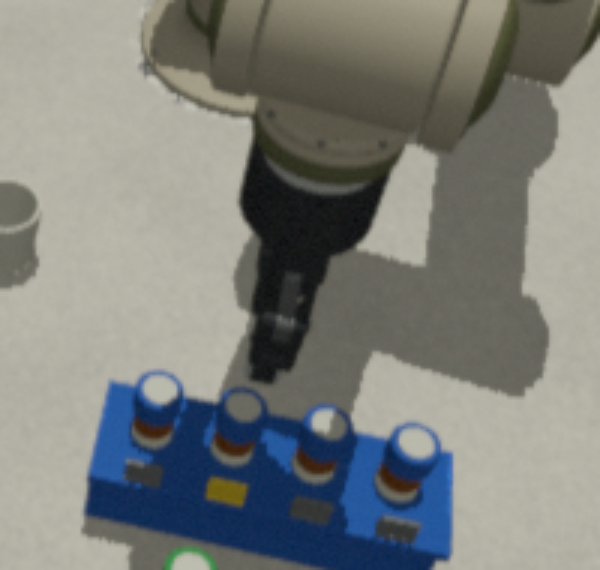

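View pics/top1.png

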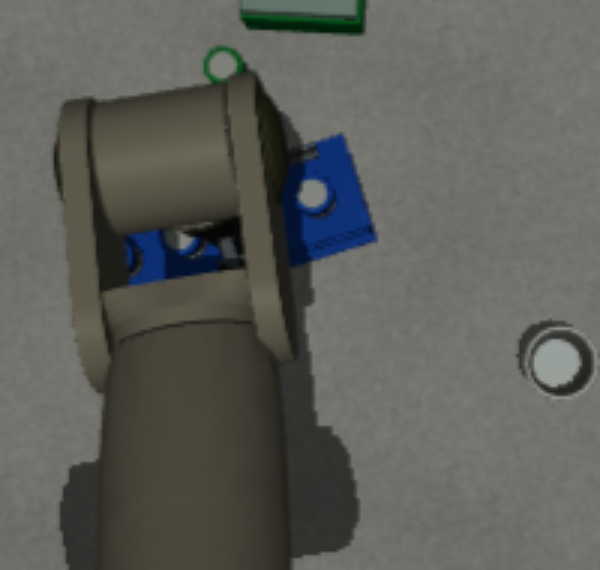

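Candidates in the scene view are the amber tubes at (343,249), (370,257), (398,263) and (428,268), and the green decoy at (351,312). I choose (370,257), beside the yellow flag at (366,284); the crop confirms it. The gripper is above it. Next: correct the small offset and descend.

```bash
python3 -c "
from h import *
print(proj('scene',np.array([.5068,.191,.192])),proj('scene',np.array([.509,.189,.12])))"
```

```text
[378.26290105 234.42445224] [370.74968697 255.78066455]
```

Call:
carry_out(moves=[[[1,0.2,0.2,0],[2,0,0,0],[2,0,0,0],[1.5,0,0,0],[0,0,0,0]]])

```text
time_s: 3.0
eef_pos: [0.5104, 0.1891, 0.2982]
tool_rot: [0.423, 0.567, -0.425, 0.565]
contact_force: [0.0, -1.2, 0.5]
gripper_width: 0.0522
```

```bash
python3 st.py .5095 .189 .264 .285
python3 - <<'E'
from workcell import manip
import cv2
for n,(x,y,w,h) in dict(scene=(290,120,200,190)).items():
    c=manip.capture(n)["frame"];cv2.imwrite(f"pics/{n}2.png",cv2.resize(c[y:y+h,x:x+w],None,fx=3,fy=3))
E
```

```text
t 3.0 p [0.5104 0.1891 0.2982] xaxis [-0.003  -0.0004 -1.    ] yawY 0.2848 w 0.0522 F [ 0.0252 -1.2485  0.5088] q6 -0.148
tool cm [ 3.4208 -0.0745 -0.0141]
twist deg -0.014145618864012093
```

View pics/scene2.png

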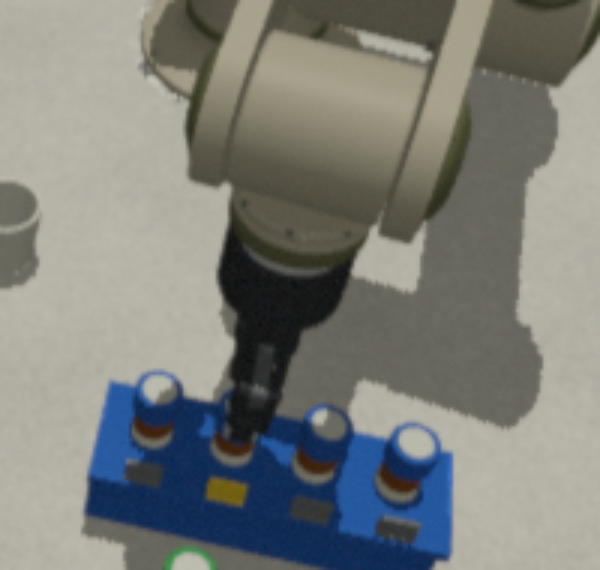

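Call:
carry_out(moves=[[[1.5,0,0,0],[1.2,0,0,0],[0.7,0,0,0],[0,0,0,0],[0,0,0,0]]])

```text
time_s: 3.55
eef_pos: [0.5106, 0.1892, 0.2661]
tool_rot: [0.424, 0.566, -0.424, 0.566]
contact_force: [0.3, 0.3, 0.1]
gripper_width: 0.0525
```

Call:
carry_out(moves=[[[0,0,0,0],[0,0,0,0],[0,0,0,0],[0,0,0,0],[0,0,0,0],[0,0,0,0]]], claw=2.0, grip_force=40)

```text
time_s: 4.15
eef_pos: [0.5103, 0.1891, 0.2665]
tool_rot: [0.424, 0.566, -0.424, 0.566]
contact_force: [-3.4, -1.6, 5.5]
gripper_width: 0.033
```

```bash
python3 st.py .5095 .189 .264 .285
```

```text
t 4.15 p [0.5103 0.1891 0.2665] xaxis [ 0.     -0.0002 -1.    ] yawY 0.2849 w 0.033 F [-3.449  -1.6044  5.4564] q6 -0.147
tool cm [ 0.2459 -0.0768 -0.0078]
twist deg -0.0047210531741449634
```

Call:
carry_out(moves=[[[-0.5,0,0,0],[-1,0,0,0],[-1.5,0,0,0],[-2,0,0,0],[-2,0,0,0],[-2,0,0,0],[-2,0,0,0],[-1,0,0,0],[0,0,0,0],[0,0,0,0]]])

```text
time_s: 5.15
eef_pos: [0.5104, 0.1891, 0.3852]
tool_rot: [0.424, 0.566, -0.424, 0.566]
contact_force: [-0.9, -0.6, -1.2]
gripper_width: 0.0325
```

```bash
cat > snap.py <<'E'
from workcell import manip
import cv2,sys,pickle
k=sys.argv[1]
for n in("scene","top"):
    c=manip.capture(n);pickle.dump(c,open(f"{n}{k}.pkl","wb"));cv2.imwrite(f"pics/{n}{k}.png",c["frame"])
E
python3 st.py; python3 snap.py 3
```

```text
t 5.15 p [0.5104 0.1891 0.3852] xaxis [-0.0008 -0.0001 -1.    ] yawY 0.2848 w 0.0325 F [-0.921  -0.5609 -1.1826] q6 -0.148
```

View pics/scene3.png

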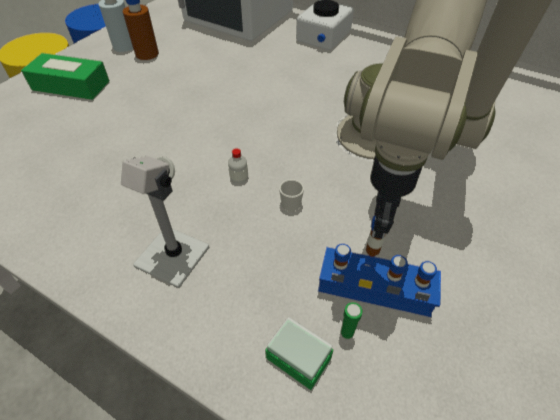

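Call:
carry_out(moves=[[[0,-1,0,0],[0,-2,0,0],[0,-2,0,0],[0,-1.5,0,0],[0,0,0,0],[0,0,0,7.5],[0,0,0,7.5],[0,0,0,7.5],[0,0,0,7.5],[0,0,0,7.5],[0,0,0,7.5],[0,0,0,7.5]]])

```text
time_s: 6.45
eef_pos: [0.4484, 0.1709, 0.3854]
tool_rot: [-0.631, -0.318, 0.632, -0.318]
contact_force: [0.2, -0.6, -0.6]
gripper_width: 0.0329
```

Call:
carry_out(moves=[[[0,0,0,7.5],[0,0,0,7.5],[0,0,0,7.5],[0,0,0,7.5],[0,0,0,7.5],[0,0,0,0],[0,0,0,0]]])

```text
time_s: 7.15
eef_pos: [0.4483, 0.1709, 0.3855]
tool_rot: [-0.7, -0.102, 0.7, -0.102]
contact_force: [-0.5, 0.1, -0.3]
gripper_width: 0.0328
```

```bash
python3 st.py .447 .1707 .297 -1.286
```

```text
t 7.15 p [0.4483 0.1709 0.3855] xaxis [-0.0003 -0.     -1.    ] yawY -1.2826 w 0.0328 F [-0.4874  0.0641 -0.3327] q6 1.399
tool cm [ 8.8515 -0.0157  0.1272]
twist deg 0.1975255624230033
```

Call:
carry_out(moves=[[[1.5,0,0.1,0],[2,0,0,0],[2,0,0,0],[2,0,0,0],[1.3,0,0,0],[0,0,0,0],[0,0,-0.8,0],[0,0,-0.8,0],[0,0,-0.8,0],[0,0,-0.6,0],[0,0,0,0]]], grip_force=30)

```text
time_s: 8.25
eef_pos: [0.4765, 0.1793, 0.2979]
tool_rot: [0.7, 0.101, -0.7, 0.1]
contact_force: [-3.6, -0.4, 3.0]
gripper_width: 0.0324
```

```bash
python3 st.py .447 .1707 .297 -1.286; python3 snap.py 4
python3 - <<'E'
import cv2
a=cv2.imread("pics/scene4.png");cv2.imwrite("pics/s4c.png",cv2.resize(a[150:320,290:460],None,fx=3.5,fy=3.5))
E
```

```text
t 8.25 p [0.4765 0.1793 0.2979] xaxis [ 0.0003  0.0002 -1.    ] yawY -1.2857 w 0.0324 F [-3.5837 -0.351   3.0376] q6 1.413
tool cm [ 0.0884 -0.0069  3.0721]
twist deg 0.02001624687484362
```

View pics/s4c.png

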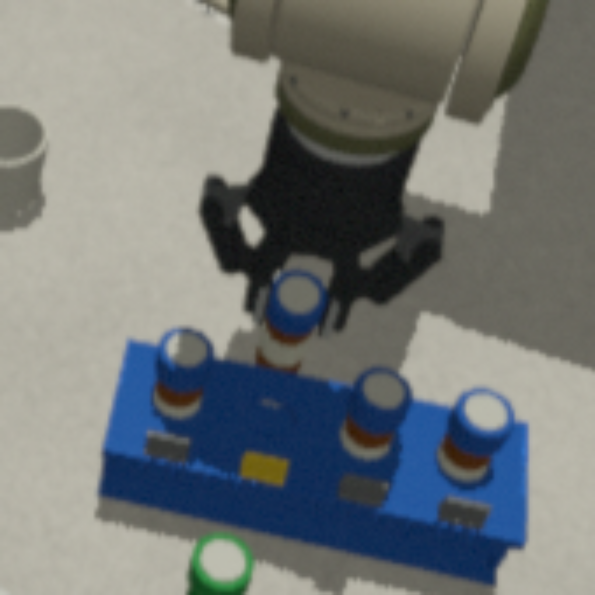

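Call:
carry_out(moves=[[[0,0,-0.6,0],[0,0,-0.6,0],[0,0,-0.6,0],[0,0,-0.1,0],[0,0,0,0]]])

```text
time_s: 8.85
eef_pos: [0.4942, 0.1844, 0.2974]
tool_rot: [-0.7, -0.1, 0.7, -0.1]
contact_force: [-3.9, -1.4, -0.8]
gripper_width: 0.0328
```

```bash
python3 st.py .447 .1707 .297 -1.286
```

```text
t 8.85 p [0.4942 0.1844 0.2974] xaxis [-0.0007 -0.0002 -1.    ] yawY -1.2859 w 0.0328 F [-3.8922 -1.4018 -0.8063] q6 1.418
tool cm [ 0.0473 -0.0108  4.9183]
twist deg 0.008551690324974364
```

Call:
carry_out(moves=[[[-1,0,0,0],[-2,0,0,0],[-2,0,0,0],[-2,0,0,0],[-2,0,0,0],[-1,0,0,0],[0,0,0,0]]], grip_force=50)

```text
time_s: 9.55
eef_pos: [0.4943, 0.1844, 0.3996]
tool_rot: [0.702, 0.1, -0.698, 0.1]
contact_force: [0.7, 0.5, -0.1]
gripper_width: 0.0328
```

```bash
python3 st.py .447 .1707 .297 -1.286;python3 snap.py 5
python3 - <<'E'
import cv2
a=cv2.imread("pics/scene5.png");cv2.imwrite("pics/s5c.png",cv2.resize(a[130:300,290:460],None,fx=3.5,fy=3.5))
E
```

```text
t 9.55 p [0.4943 0.1844 0.3996] xaxis [ 0.0051  0.0007 -1.    ] yawY -1.286 w 0.0328 F [ 0.6769  0.4593 -0.1172] q6 1.418
tool cm [10.2355 -0.0215  4.9766]
twist deg 0.0007950910853621233
```

View pics/s5c.png

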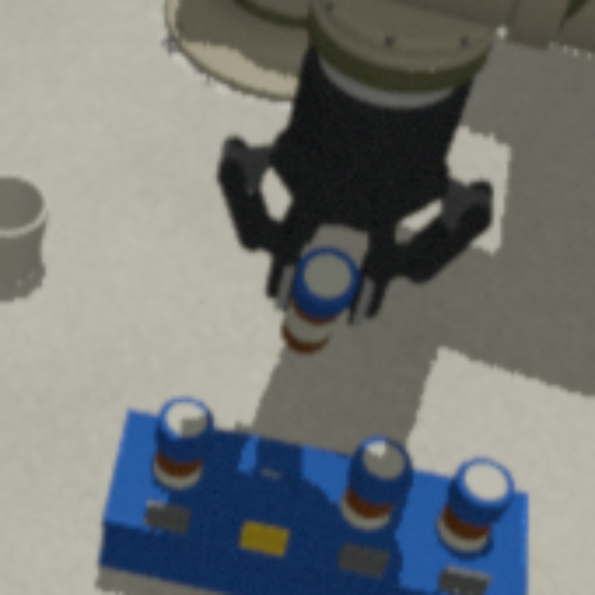

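Call:
carry_out(moves=[[[0,2,0.8,0],[0,3,1.2,0],[0,3.6,1.5,0],[0,3.6,1.5,0],[0,3.6,1.5,0],[0,3.6,1.5,0],[0,3.6,1.5,0],[0,3.6,1.5,0],[0,3.6,1.5,0],[0,3.6,1.5,0],[0,3.6,1.4,0],[0,3,1,0]]])

```text
time_s: 10.85
eef_pos: [0.4498, -0.2515, 0.3967]
tool_rot: [-0.7, -0.1, 0.7, -0.1]
contact_force: [0.3, -0.0, -0.2]
gripper_width: 0.0324
```

Call:
carry_out(moves=[[[0,0,0,-8],[0,0,0,-8],[0,0,0,-8],[0,0,0,-8],[0,0,0,-8],[0,0,0,-8],[0,0,0,-8],[0,0,0,-8],[0,0,0,-8],[0,0,0,-8],[0,0,0,-8],[0,0,0,-8]]])

```text
time_s: 12.05
eef_pos: [0.4503, -0.2495, 0.3966]
tool_rot: [0.392, 0.589, -0.392, 0.588]
contact_force: [-0.8, -1.1, 0.3]
gripper_width: 0.0324
```

Call:
carry_out(moves=[[[0,0,0,-8],[0,0,0,-8],[0,0,0,-8],[0,0,0,-8],[0,0,0,-8],[0,0,0,-8],[0,0,0,-8],[0,0,0,-8],[0,0,0,-7],[0,0,0,0]]])

```text
time_s: 13.05
eef_pos: [0.4503, -0.2495, 0.3968]
tool_rot: [-0.02, 0.707, 0.021, 0.706]
contact_force: [-0.4, -0.6, -0.2]
gripper_width: 0.0327
```

```bash
python3 st.py .45 -.25 .4 1.63;python3 snap.py 6
python3 - <<'E'
import cv2,numpy as np
a=cv2.imread("pics/scene6.png");b=cv2.imread("pics/top6.png");cv2.imwrite("pics/s6c.png",np.hstack([cv2.resize(a[40:210,110:280],(400,400)),cv2.resize(b[120:290,320:490],(400,400))]))
E
```

```text
t 13.05 p [ 0.4503 -0.2495  0.3968] xaxis [-0.0011  0.001  -1.    ] yawY 1.6297 w 0.0327 F [-0.4274 -0.6312 -0.1913] q6 -2.366
tool cm [-0.3231 -0.0516 -0.0346]
twist deg -0.017258146495301614
```

View pics/s6c.png

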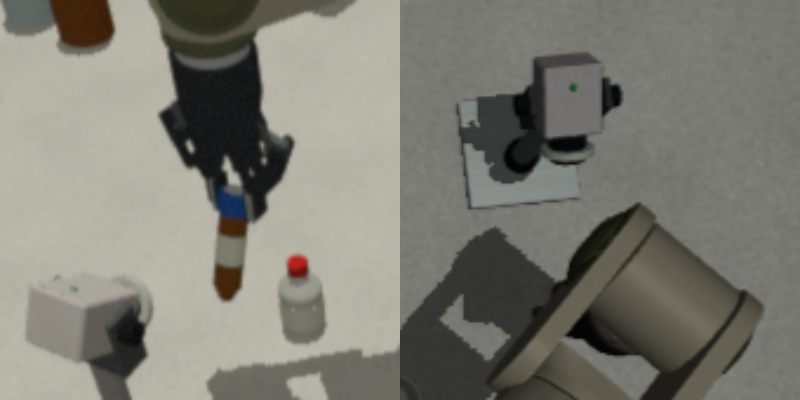

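Run:
```python
import cv2
a=cv2.imread("pics/scene6.png");cv2.imwrite("pics/s6d.png",cv2.resize(a[110:175,190:230],None,fx=9,fy=9,interpolation=cv2.INTER_CUBIC))
```

```text
(no output)
```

View pics/s6d.png

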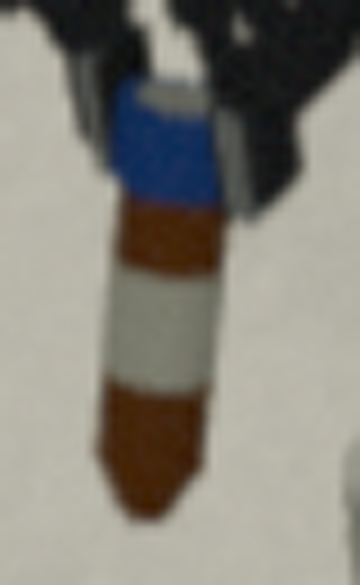

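```bash
cat > meas.py <<'E'
from h import *
np.set_printoptions(precision=4,suppress=True)
def plane(n,p,P0,nv):
    o,d=ray(n,p);return o+d*(nv@(P0-o))/(nv@d)
def meas(tcp,yaw,pts,view=np.array([.5121,-.2464,.1806])):
    nv=np.array([np.cos(yaw),np.sin(yaw),0]);ft=np.array([np.sin(yaw),-np.cos(yaw),0])
    Q={k:plane("scene",v,tcp,nv) for k,v in pts.items()}
    for k,v in Q.items(): print(k,v,"rel tcp fwd,z",(v-tcp)@ft,v[2]-tcp[2])
    d=Q["mid"]-Q["foot"];print("len mid-foot",np.linalg.norm(d),"tilt",np.arctan2(-(d@ft),d[2]))
    d=Q["capb"]-Q["foot"];print("len capb-foot(93)",np.linalg.norm(d),"tilt",np.arctan2(-(d@ft),d[2]))
    print("to view",view-Q["mid"])
E
python3 - <<'E'
from meas import *
f=lambda x,y:(190-.45+x/9,110-.45+y/9)
meas(np.array([.4503,-.2495,.3968]),1.6297,dict(mid=f(163,330),foot=f(148,520),capb=f(172,207)))
E
```

```text
mid [ 0.473  -0.2482  0.1944] rel tcp fwd,z 0.022714553568950177 -0.20243297121717257
foot [ 0.4924 -0.247   0.1433] rel tcp fwd,z 0.042162257246943675 -0.25353621419880695
capb [ 0.4613 -0.2489  0.2261] rel tcp fwd,z 0.010971811161766746 -0.17066342485444014
len mid-foot 0.054678648681062016 tilt 0.3636337547266418
len capb-foot(93) 0.08854797084466773 tilt 0.3599671488187399
to view [ 0.0391  0.0018 -0.0138]
```

```bash
python3 -c "
from h import *
print(onz('top',(385,292),.1),onz('top',(317,291),.065))"
```

```text
[ 0.37301742 -0.24228226  0.1       ] [ 0.37965653 -0.0745426   0.065     ]
```

Call:
carry_out(moves=[[[0,2.2,1.4,0],[0,2.2,1.4,0],[0,2.2,1.4,0],[0,2.2,1.4,0],[2,0,0,0],[3,0,0,0],[3,0,0,0],[3,0,0,0],[2,0,0,0],[0,0,0,0]]])

```text
time_s: 14.15
eef_pos: [0.5007, -0.1581, 0.2652]
tool_rot: [-0.019, 0.709, 0.021, 0.705]
contact_force: [-0.5, -0.4, -1.1]
gripper_width: 0.0327
```

```bash
python3 st.py .5 -.16 .255 1.63;python3 snap.py 7
python3 - <<'E'
import cv2,numpy as np
a=cv2.imread("pics/scene7.png");cv2.imwrite("pics/s7.png",cv2.resize(a[120:270,130:330],None,fx=3,fy=3))
E
```

```text
t 14.15 p [ 0.5007 -0.1581  0.2652] xaxis [-0.0048  0.0028 -1.    ] yawY 1.6262 w 0.0327 F [-0.479  -0.4022 -1.093 ] q6 -2.158
tool cm [ 1.0229 -0.1855 -0.0738]
twist deg -0.21636795611347392
```

View pics/s7.png

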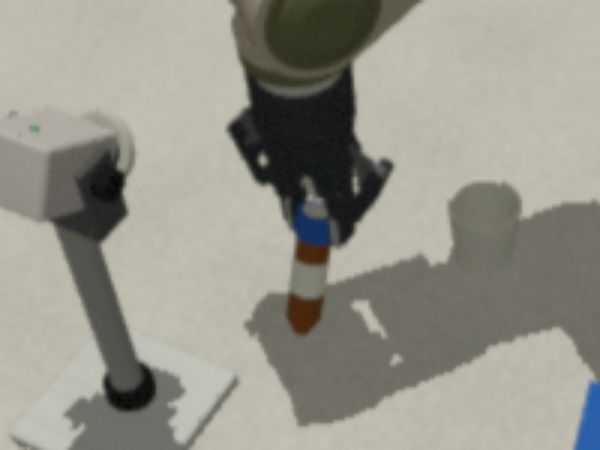

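Call:
carry_out(moves=[[[0.5,0,0,0],[0.5,0,0,0],[0.2,0,-0.3,0],[0.2,0,-0.35,0],[0.2,0,-0.35,0],[0.2,0,-0.35,0],[0.2,0,-0.35,0],[0.2,0,-0.3,0],[0,0,0,0],[0,0,0,0]]], grip_force=30)

```text
time_s: 15.25
eef_pos: [0.4812, -0.1597, 0.2469]
tool_rot: [-0.021, 0.706, 0.02, 0.708]
contact_force: [-0.4, 0.4, 8.4]
gripper_width: 0.0327
```

```bash
python3 st.py .5 -.16 .243 1.63
```

```text
t 15.25 p [ 0.4812 -0.1597  0.2469] xaxis [ 0.0028 -0.0015 -1.    ] yawY 1.6284 w 0.0327 F [-0.3642  0.373   8.3514] q6 -2.183
tool cm [ 0.3935 -0.1368  1.8758]
twist deg -0.09146702396562578
```

Call:
carry_out(moves=[[[0.2,0,-0.3,0],[0.2,0,-0.3,0],[0.1,0,-0.2,0],[0,0,0,0],[0,0,0,0]]])

```text
time_s: 15.75
eef_pos: [0.4733, -0.1602, 0.2418]
tool_rot: [-0.021, 0.706, 0.02, 0.708]
contact_force: [0.7, -0.1, 6.8]
gripper_width: 0.0323
```

```bash
python3 st.py .5 -.16 .243 1.63
```

```text
t 15.75 p [ 0.4733 -0.1602  0.2418] xaxis [ 0.003  -0.0017 -1.    ] yawY 1.6283 w 0.0323 F [ 0.6786 -0.1127  6.7814] q6 -2.192
tool cm [-0.1158 -0.1312  2.6695]
twist deg -0.09496721896176655
```

Call:
carry_out(moves=[[[-1,0,0,0],[-2,0,0,0],[-3,0,0,0],[-3,0,0,0],[-3,0,0,0],[-2,0,0,0],[0,-2,0,0],[0,-2.5,0,0],[0,-2.5,0,0],[0,-1.9,0,0],[0,0,0,0]]], grip_force=50)

```text
time_s: 16.85
eef_pos: [0.4781, -0.2506, 0.3806]
tool_rot: [-0.02, 0.707, 0.02, 0.707]
contact_force: [0.4, 0.7, -1.2]
gripper_width: 0.0323
```

```bash
python3 st.py .45 -.25 .4 1.63;python3 snap.py 8
python3 - <<'E'
import cv2,numpy as np
a=cv2.imread("pics/scene8.png");cv2.imwrite("pics/s8.png",cv2.resize(a[100:180,170:240],None,fx=7,fy=7,interpolation=cv2.INTER_CUBIC))
E
```

```text
t 16.85 p [ 0.4781 -0.2506  0.3806] xaxis [-0.0004 -0.0002 -1.    ] yawY 1.6265 w 0.0323 F [ 0.3749  0.7224 -1.2355] q6 -2.329
tool cm [-1.9384  0.2158 -2.8014]
twist deg -0.20134513467820947
```

View pics/s8.png

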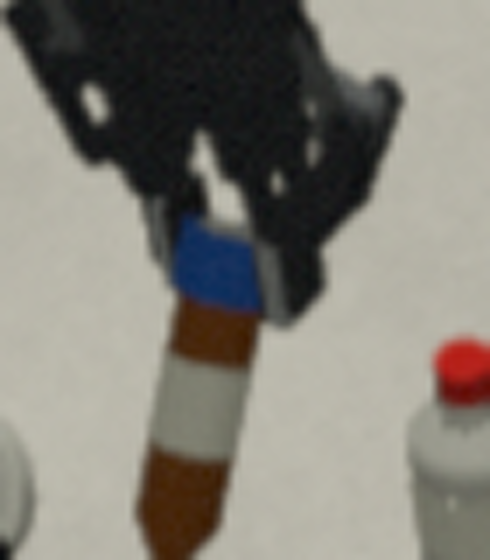

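Run:
```python
import cv2,numpy as np
a=cv2.imread("pics/scene8.png");cv2.imwrite("pics/s8b.png",cv2.resize(a[125:190,175:225],None,fx=9,fy=9,interpolation=cv2.INTER_CUBIC))
```

```text
(no output)
```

View pics/s8b.png

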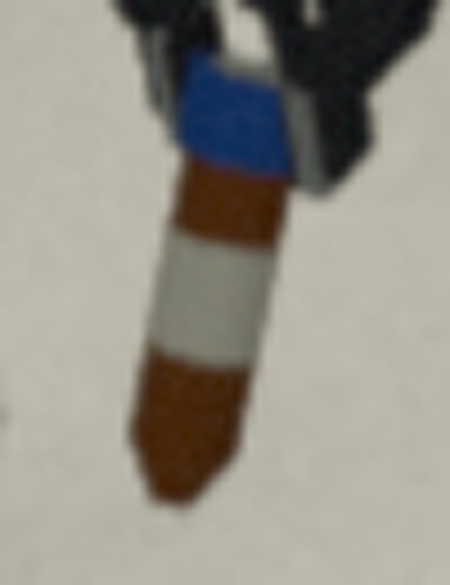

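Run:
```python
from meas import *
f=lambda x,y:(175-.45+x/9,125-.45+y/9)
meas(np.array([.4781,-.2506,.3806]),1.6265,dict(mid=f(212,299),foot=f(174,502),capb=f(238,169)))
# camera head by same method: back edge on its near side plane
th=.06;nv=np.array([-np.sin(th),np.cos(th),0]);P0=np.array([.668,-.237,.27])+.028*nv
S=lambda x,y:(115-.45+x/10,145-.45+y/10);ex=np.array([np.cos(th),np.sin(th),0])
a,b,c=[plane("scene",S(*p),P0,nv) for p in((310,258),(285,487),(528,195))]
d=a-b;print("back edge",np.linalg.norm(d),np.arctan2(-(d@ex),d[2]));d=c-a;print("top edge",np.linalg.norm(d),np.arctan2(-d[2],-(d@ex)))
```

```text
mid [ 0.5095 -0.2488  0.1866] rel tcp fwd,z 0.03149150830574166 -0.1940279422606624
foot [ 0.539  -0.2472  0.1396] rel tcp fwd,z 0.060999510961943414 -0.24104872103949088
capb [ 0.4907 -0.2499  0.2153] rel tcp fwd,z 0.01259187990332549 -0.16533696033096074
len mid-foot 0.05551284407887904 tilt 0.5604326451762166
len capb-foot(93) 0.08986417225064168 tilt 0.5688642773839777
to view [ 0.0026  0.0024 -0.006 ]
back edge 0.04525283714459429 0.5160595839234838
top edge 0.06085882782712464 0.498758844816608
```

Call:
carry_out(moves=[[[0.4,0.2,0.2,0],[0,0,0,0],[0,0,0,0],[0,0,0,0],[0,0,0,0]]])

```text
time_s: 17.45
eef_pos: [0.4802, -0.2465, 0.3768]
tool_rot: [-0.021, 0.707, 0.021, 0.707]
contact_force: [0.4, -0.1, -0.8]
gripper_width: 0.0326
```

```bash
python3 st.py;python3 snap.py 9
python3 - <<'E'
import cv2,numpy as np
a=cv2.imread("pics/scene9.png");b=cv2.imread("pics/top9.png");cv2.imwrite("pics/s9.png",np.hstack([cv2.resize(a[120:220,110:210],(400,400)),cv2.resize(b[130:230,340:440],(400,400))]))
cv2.imwrite("pics/s9b.png",cv2.resize(a[125:190,175:225],None,fx=9,fy=9,interpolation=cv2.INTER_CUBIC))
E
```

```text
t 17.45 p [ 0.4802 -0.2465  0.3768] xaxis [ 0.0001 -0.0001 -1.    ] yawY 1.6289 w 0.0326 F [ 0.4481 -0.0573 -0.7785] q6 -2.323
```

View pics/s9.png

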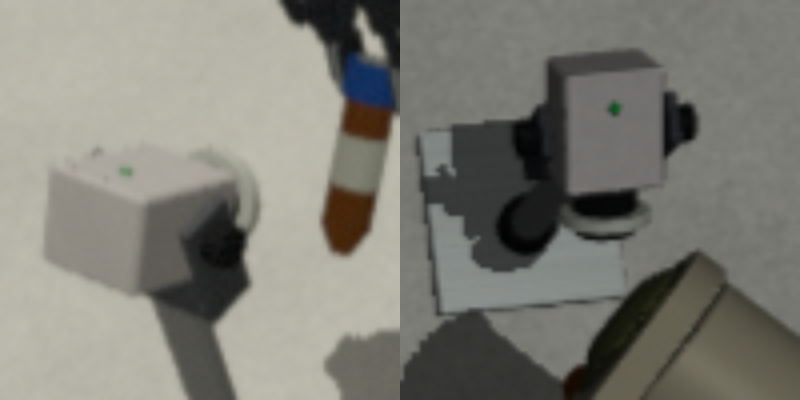

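View pics/s9b.png

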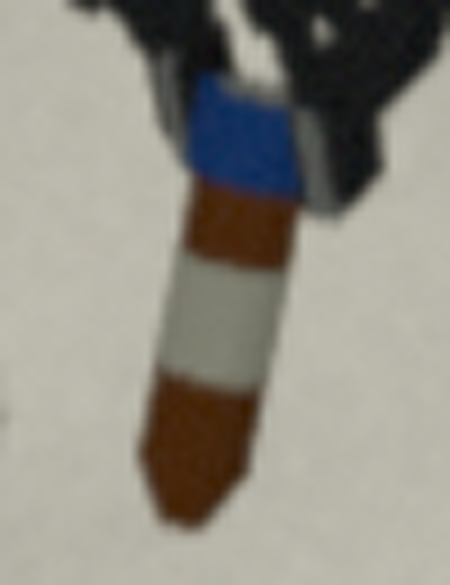

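View pics/scene9.png

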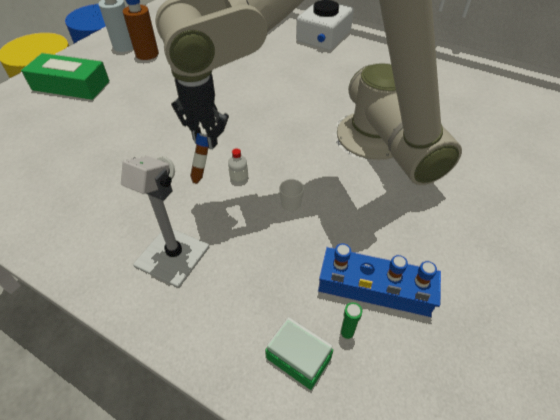

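Run:
```python
from meas import *
f=lambda x,y:(175-.45+x/9,125-.45+y/9)
meas(np.array([.4802,-.2465,.3768]),1.6289,dict(mid=f(222,321),foot=f(184,526),capb=f(246,189)),np.array([.5112,-.2464,.182]))
H=np.array([.668,-.237,.27]);ey=np.array([-.06,.998,0])
for s in(.048,-.048):
  p=H+s*ey;print((proj("scene",p)-(114.55,144.55))*10,(proj("top",p)-(364.55,134.55))*10)
```

```text
mid [ 0.5117 -0.2447  0.1827] rel tcp fwd,z 0.031555658480989214 -0.19410462466839018
foot [ 0.5414 -0.2429  0.135 ] rel tcp fwd,z 0.061276845205991574 -0.24183334963521508
capb [ 0.4934 -0.2457  0.2126] rel tcp fwd,z 0.013214928751820074 -0.16424514736996398
len mid-foot 0.05622615163161419 tilt 0.5569513678395972
len capb-foot(93) 0.09126815953004244 tilt 0.5545974564945556
to view [-0.0005 -0.0017 -0.0007]
[500.3603 395.0775] [ 53.9928 268.4271]
[106.2053 231.3517] [475.7522 234.5084]
```

Run:
```python
import cv2,numpy as np
from h import *
a=C["scene"]["frame"];b=C["top"]["frame"]
g=lambda i:np.clip((i.astype(float)/255)**.5*255,0,255).astype(np.uint8)
cv2.imwrite("pics/kn.png",np.hstack([cv2.resize(g(a[165:195,150:180]),(400,400),interpolation=cv2.INTER_CUBIC),cv2.resize(g(b[145:195,365:415]),(400,400),interpolation=cv2.INTER_CUBIC)]))
```

```text
(no output)
```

View pics/kn.png

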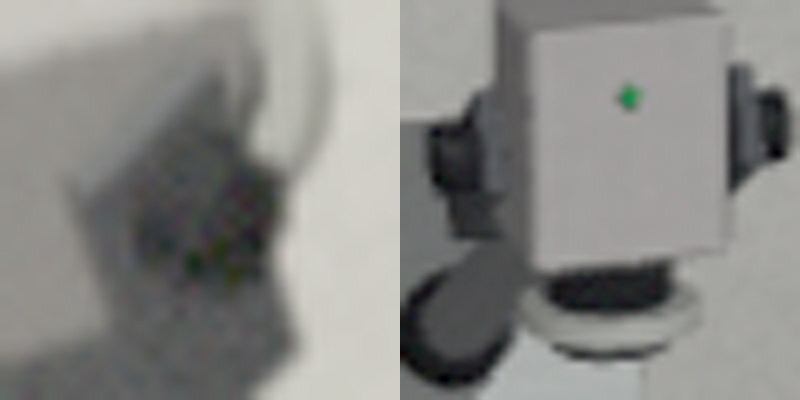

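Run:
```python
from meas import *
S=lambda x,y:(150-.46+x/13.33,165-.46+y/13.33);T=lambda x,y:(365-.44+(x-400)/8,145-.44+y/8)
L,e=tri(S(210,215),T(434,155));print("knob +y",L,e)
print("hinge mid top @.27",onz("top",T(611,138),.27),"ends",onz("top",T(434,155),.27),onz("top",T(788,122),.27))
print("plane from scene at y:", plane("scene",S(210,215),np.array([.668,-.237,.27])+.05*np.array([-.06,.998,0]),np.array([-.06,.998,0])))
# ring centre, top view sides at approx y=305
r0,r1=T(523,310),T(702,305);m=(np.array(r0)+r1)/2
for z in(.235,.24,.245):print("ring mid top",onz("top",m,z),np.linalg.norm(onz("top",r0,z)-onz("top",r1,z)))
```

```text
knob +y [ 0.6597 -0.1874  0.2747] 0.0050055743625718584
hinge mid top @.27 [ 0.6631 -0.2365  0.27  ] ends [ 0.6593 -0.1862  0.27  ] [ 0.6666 -0.2868  0.27  ]
plane from scene at y: [ 0.6627 -0.1872  0.2779]
ring mid top [ 0.6219 -0.2422  0.235 ] 0.0518980399137441
ring mid top [ 0.6208 -0.241   0.24  ] 0.051674275767544124
ring mid top [ 0.6197 -0.2399  0.245 ] 0.05145051162134401
```

Call:
carry_out(moves=[[[-0.1,-0.1,-0.2,0],[0,0,0,0],[0,0,0,0],[0,0,0,0],[0,0,0,0],[0,0,0,0]]])

```text
time_s: 18.15
eef_pos: [0.4783, -0.2478, 0.3777]
tool_rot: [-0.02, 0.707, 0.02, 0.707]
contact_force: [-0.3, -0.0, -0.6]
gripper_width: 0.0325
```

```bash
python3 st.py
python3 - <<'E'
from workcell import manip
print(abs(manip.get_obs()["joint_vel"]).max()); print(manip.job_done())
E
```

```text
t 18.15 p [ 0.4783 -0.2478  0.3777] xaxis [-0.  0. -1.] yawY 1.6288 w 0.0325 F [-0.257  -0.0117 -0.6014] q6 -2.327
0.0019475583287826084
the job is handed in; nothing more can be done
None
```

I took the tube beside the yellow flag (place 1) out of the rack by its cap and held it in front of the lens. I handed the job in at 18.15 s, still gripping it; no verdict was reported.

**How the lean was made:** the tool can only point straight down, so I tilted the tube inside the jaws. I pushed it first against the rack's robot-side top edge. That gave only about 0.36 rad, so I then dragged its foot along the bench.

**Last checks:**
- **Position:** the label centre was about 2 mm from my estimate of the view point. I made a final 2 mm correction after that and did not take another picture.
- **Lean:** I measured about 0.56 rad, against a camera tilt of about 0.51 rad. The limit is 0.2 rad.
- **Stillness and grip:** the arm was at rest, with the jaws stopped at 32.5 mm on the cap at 50 N.
- **Surroundings:** the last full pictures showed the camera, the other three tubes, the bottle, the beaker, the tip box and the green look-alike tube still where they started, judged by eye.

**Where measurements disagreed:**
- **Camera hinge:** estimates of its x position ranged from 0.663 m (hinge knobs) to 0.672 m (base plate). I used 0.666 m. Its height triangulated up to 8 mm above the given 270 mm, and I kept 270 mm.
- **Known lengths:** the tube's measured 2–5 % short and the camera housing's 9–13 % short. I put this down to blurred or rounded edges.

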